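Index the tall canister of a colourant dispenser over the sample tin

ROBOT

A 7-joint arm with a two-finger parallel gripper is mounted at the origin on the work surface. World frame = base frame: x ahead of the robot, y to its left, z up, the work surface at z = 0. Lengths are in m, angles in rad, forces in N, time in s.
With the tool pointing down it reaches from about 0.425 to 0.925 m from the base axis. Payload 6.8 kg.
Tool frame: the origin (TCP) lies at the very end of the fingers, on their centre line; the grasp point (between the pads) lies 19 mm behind it; z points along the fingers, y is the line along which they close (so a half turn about z gives the same grasp; the last joint's range is limited). The gripper opens to 85 mm and grips with 20 to 120 N. Pads are 22 mm wide; open, the fingers measure 114 mm over their backs; the gripper's body (76 mm by 85 mm) begins 54 mm behind the grasp point. The pads swing forward as they close: fully open they stand 13 mm farther back than shut.
Start: joints at [1, 0.477, 0.022, 1.555, -0.011, 1.109, -0.083], TCP at [0.301, -0.604, 0.231] pointing down, gripper open.
Joint ranges: [-2.96, 2.96], [-0.34, 2.1], [-1.41, 1.46], [0.24, 2.44], [-1.37, 4.51], [0.17, 1.92], [-2.96, 2.96]. Speed limits (rad/s): [2.39, 2.39, 3.14, 3.14, 3.14, 3.14, 3.14].

INTERFACE

Orientations are given as a rotation vector (axis times angle).
In Python, from bench import monitor, optics, r gives the robot as it stands.
- The arm moves only by the shell command python3 -m crank 'ROWS' [OPENING] [FORCE]. ROWS is JSON, a list of rows, each a list of 2 entries, a list of its own where there are three numbers: the shift along the tool's x, y, z in cm, then the turn, a rotation vector about the tool's x, y, z in rad. A call has 1 to 5 rows; each row shifts and turns the commanded pose from where the row before left it, along the tool's axes as they then stand; what a row does not reach is not made up. A row lasts 1/10 s, in which the tool goes at most 50 mm and 8.59 degrees, less where a joint would pass 70% of its speed; a pose out of reach is approached as far as the arm can. A call is refused whole if a number of a shift passes 5 or a number of a turn 0.15, either way. A call with a gripper value outside its range is refused whole. OPENING is the finger opening in cm, from 0 to 8.54, set as the call begins (- or left out, the last holds). The fingers move at their own pace and stop on an object; FORCE is the grip in N (left out, the last holds). Time passes only in rows, so rows that do not move let the fingers close. It gives the time, the measured TCP pose, the force, the opening and the grip force at its end, in the units of the state.
- monitor.get_obs(): the state, without advancing time (a new reading comes with each control period).
- optics.grab_frame(name): name is "scene" or "top"; returns (picture, depth): 384x512x3 uint8, red, green, blue; 384x512 float32, m along the optical axis (not along the pixel's ray), 0 where there is no reading.
- optics.camera_model(name): a dict with "vertical_fov" (degrees; the focal length in pixels is half the picture's height over the tangent of half this angle, whatever the lens; pixels are square), "cx", "cy" (the principal point, pixels), "D" ([k1, k2, p1, p2, k3] as OpenCV has them; the pictures are not rectified), "R" (3x3) and "t" (3): a world point X has camera coordinates R X + t. Camera axes: x right, y down, z forward; pixel columns grow to the right and rows downward; lengths in m; the calibration is good to about 2 mm. A picture is of the moment at which its call begins. camera_model takes no time and is no camera call.
- r.hand_in(): hands the job in; it is judged then, once.
The state is a dict: "clock": time; "joints": joint angles; "qvel": joint speeds; "tau": joint torques, N m; "tcp_pos": TCP position; "orientation": TCP orientation; "contact_force": force on the tool from outside, world axes, zero at the start; "moment": the same for the moment, N m; "grip_width": finger opening in m; "gripper_force": force on a finger pad.
Only numpy, scipy, OpenCV 4.12 (cv2) and the standard library are available. Lean on these libraries where they do the work, as an engineer would, in place of code of your own. Each camera call takes 0.05 s, during which the arm holds its last target. There are 200 camera calls.

TASK

Get the bench colourant dispenser ready to dose from its tall canister: push the black finger tabs that stick out of the carousel's rim to step it round, either way, until the tall canister has clicked home in line with the pointer, its nozzle over the open sample tin. Do not push on the canisters, leave the tin standing where it is, lift nothing, and leave the other things on the table alone.

Things in the scene. Friction and masses are not known exactly. Their poses are not given: they have to be found in the camera images.
- dispenser: grey fixed base of the bench colourant dispenser; origin on the carousel's upright turning axis at table level. Its -x axis points to its front (to the robot, within 30 degrees): there a platform 130 mm wide, 15 mm high reaches 285 mm out from the axis and ends in a low black chevron (24 mm high), the pointer, which points in at the axis. Round foot 130 mm, column 66 mm in radius
- carousel (a joint): carousel angle, rad, counter-clockwise from above positive, turns endlessly either way; 0 or any whole turn: tall canister at the pointer. A sprung roller clicks it home at each multiple of 1.047 (60 degrees): brought within 6 degrees it is drawn in and held; entering or leaving a click takes 4 to 9 N at a tab. Between clicks it stays where it is left. It starts 1 to 3 steps from home, often between clicks
- canisters: the six white canisters with steel outer pump rods standing on the carousel plate, one each 60 degrees, as one body; origin as the dispenser's, turns with the carousel, -x points to the tall one. Five are 66 mm wide, 85 mm tall (tops to 230 mm above the table); the tall one is 80 mm wide, 135 mm tall (top to 280 mm). All lie within 135 mm of the axis. Carried round only, not pushed on
- tall_nozzle (a point): outlet of the tall canister's nozzle under the carousel plate, 125 mm from the axis, 98 mm above the table; turns with the carousel
- pour_point (a point): the fixed point above the middle of the tin's place, in line with the pointer, 125 mm from the axis and 98 mm above the table: a nozzle belongs here when its canister is in use
- hub (a point): top of the black knob on the carousel's axis, 276 mm above the table; turns with the carousel, its -x axis points to the tall canister. Round the carousel's rim (radius 145 mm) are six black finger tabs, one in line with each canister, 60 degrees apart: radial bars 12 mm thick, 112 to 138 mm above the table, sticking out to 231 mm from the axis. They are pushed sideways along the turning direction, at about 210 mm from the axis
- tin: small open steel sample tin, 68 mm in diameter, 55 mm tall, standing loose on the platform under the pour point, so its rim is 70 mm above the table; origin at the centre of its underside
- jar: lidded white paint jar, 62 mm in diameter, 66 mm tall, loose on the table beside the platform, partly under the path of the tabs; origin at the centre of its underside
- tin_lid: loose steel lid of the sample tin, 72 mm in diameter, 8 mm thick, lying on the table beside the platform; origin at the centre of its underside
- brush_jar: glass jar, 76 mm in diameter and 90 mm tall, with brushes standing in it up to about 195 mm; origin at the centre of its underside
- spray_bottle: clear trigger spray bottle with black head, 68 mm in diameter, 212 mm tall; origin at the centre of its underside
- trinket_tray: pale wooden divided tray 110 x 170 x 30 mm; origin at the centre of its underside
- brush: paint brush 190 mm long lying on the table; origin at its underside, its x axis along the handle
- mug: white mug, 84 mm in diameter, 95 mm tall; origin at the centre of its underside

How it is judged:
At the end, for the whole second after the job is handed in: the tall canister's nozzle is within 8 mm (seen from above) of the pour point and the carousel is at rest in its click; the tin still stands upright within 10 mm of where it was, and the other things within 30 mm of where they were (horizontal distance between tall_nozzle and pour_point below 0.008 m and velocity of joint carousel between -0.05 and 0.05 rad/s and distance of tin from where it was at the start of the episode below 0.01 m and angle between tin's own z axis and vertical below 0.1 rad and not (distance of any of jar, tin_lid, brush_jar, spray_bottle, trinket_tray, brush, mug from where it was at the start of the episode above 0.03 m)); the robot touches nothing.
It fails at once if the tin is shoved, knocked or lifted (moved more than 15 mm) (distance of tin from where it was at the start of the episode above 0.015 m).
It fails at once if the robot presses on the canisters with more than 5 N (contact force between the arm and canisters above 5 N).
It fails at once if the fingers press on the canisters with more than 5 N (contact force between the fingers and canisters above 5 N).
It fails at once if the tin or another loose thing is lifted (more than 15 mm) (height (world z) of tin above 0.03 m or height (world z) of any of jar, tin_lid, brush_jar, spray_bottle, trinket_tray, brush, mug above 0.015 m).
It fails at once if another thing on the table is moved more than 30 mm (distance of any of jar, tin_lid, brush_jar, spray_bottle, trinket_tray, brush, mug from where it was at the start of the episode above 0.03 m).
It also fails if it takes over 69 s, if anything falls off the work surface, if the arm or the gripper's body presses on something with over 40 N, if the wrist force passes 120 N, or if a joint passes its speed limit or range.

## Working session

There is one attempt and no reset: what is moved stays moved. The work goes in short steps, Python scripts to look and compute and a shell command to move; the robot and the scene stay as the last step left them, time stands still between calls to the robot, and variables do not carry over. Pictures are saved under pics/ and viewed, at most 10 in all, crops included, and the job is handed in when it is done.

```bash
ls; mkdir -p pics
python3 - <<'E'
from bench import monitor, optics, r
import numpy as np, cv2
for n in ("scene","top"):
    p,d=optics.grab_frame(n); np.savez(f"pics/{n}0.npz",p=p,d=d)
    cv2.imwrite(f"pics/{n}0.png",cv2.cvtColor(p,cv2.COLOR_RGB2BGR)); print(n,optics.camera_model(n))
print(monitor.get_obs())
E
```

```text
pics
scene {'vertical_fov': 44.815901118188414, 'cx': 258.8846022114458, 'cy': 188.24393333417345, 'D': array([-0.13170056,  0.        ,  0.        ,  0.        ,  0.        ]), 'R': array([[ 0.79918803,  0.60105709,  0.00537268],
       [ 0.5718019 , -0.7574728 , -0.31508339],
       [-0.18531345,  0.25488298, -0.94904878]]), 't': array([-0.41016975, -0.20405759,  1.87990805])}
top {'vertical_fov': 54.940027211592906, 'cx': 256.942974190703, 'cy': 192.35296020934726, 'D': array([-0.04062708,  0.        ,  0.        ,  0.        ,  0.        ]), 'R': array([[ 0.09544909, -0.995417  ,  0.00587063],
       [-0.97320691, -0.09455548, -0.20958906],
       [ 0.20918361,  0.01429175, -0.97777194]]), 't': array([-0.01085713,  0.50072059,  1.26729875])}
{'clock': 0.1, 'joints': array([ 0.99988449,  0.47772525,  0.02237248,  1.55632587, -0.01149554,
        1.10929725, -0.08309975]), 'qvel': array([ 4.59857714e-05, -1.89201373e-03,  2.09168874e-03, -1.34956083e-04,
        1.20035791e-04, -3.28781192e-04,  9.11696838e-04]), 'tau': array([ 4.81059120e-03, -5.97754204e+01,  1.61386695e+00, -2.81951898e+01,
        1.29581141e-02,  4.93295913e-03,  1.45432057e-05]), 'tcp_pos': array([ 0.30110602, -0.60353884,  0.23042956]), 'orientation': array([-3.05634871e+00, -7.20151421e-01,  7.91366199e-04]), 'contact_force': array([-0.13256528,  0.35597942,  0.22486814]), 'moment': array([-0.02579772,  0.01307521, -0.02991243]), 'gripper_force': 0.0, 'grip_width': 0.08544577698296668}
```

View pics/scene0.png

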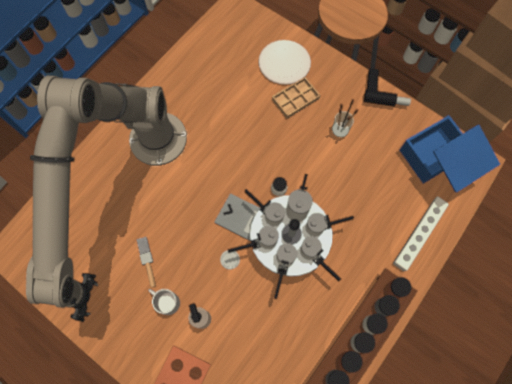

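View pics/top0.png

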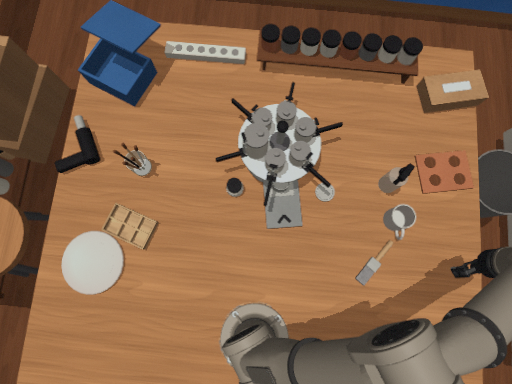

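The top view shows the hub knob near (282,127) and the pointer near (284,219). The tall canister is on the left at about (257,135), with its tab tip at (217,159). A tab also sits near the front at (268,200). I'll measure these next.

```bash
cat > h.py <<'E'
from bench import monitor, optics, r
import numpy as np, cv2
def cam(n):
    c=optics.camera_model(n); f=192/np.tan(np.radians(c["vertical_fov"]/2))
    return np.array([[f,0,c["cx"]],[0,f,c["cy"]],[0,0,1]]),c
def rays(n,uv):
    K,c=cam(n); q=cv2.undistortPoints(np.float64(uv).reshape(-1,1,2),K,c["D"])[:,0]
    return np.c_[q,np.ones(len(q))]@c["R"], -c["R"].T@c["t"]
def onplane(n,uv,z):
    d,o=rays(n,uv); return o+d*((z-o[2])/d[:,2])[:,None]
def cloud(n,d):
    v,u=np.mgrid[:384,:512]; D,o=rays(n,np.c_[u.ravel(),v.ravel()])
    P=o+D*d.reshape(-1,1); P[d.ravel()==0]=np.nan
    return P.reshape(384,512,3)
def polar(P,ax,front):   # CCW angle from the front direction, deg; radius
    v=P[:,:2]-ax; a=np.degrees(np.arctan2(v[:,1],v[:,0]))-front
    return (a+180)%360-180, np.hypot(*v.T)
def tabs(n,p,d,ax,front):
    P=cloud(n,d); g=p.max(2)<75; R=np.hypot(P[...,0]-ax[0],P[...,1]-ax[1])
    m=(g&(R>.15)&(R<.24)&(abs(P[...,2]-.135)<.02)).astype(np.uint8)
    k,l,s,_=cv2.connectedComponentsWithStats(m); o=[]
    for i in range(1,k):
        if s[i,4]>25:
            a,rr=polar(P[l==i],ax,front); a0=a[0]; a=(a-a0+180)%360-180+a0
            o.append((round(float(np.median(a)),1),round(float(rr.max()),3),int(s[i,4]),round(float(np.median(P[l==i][:,2])),3)))
    return sorted(o)
E
python3 - <<'E'
from h import *
for n in ("top","scene"):
    z=np.load(f"pics/{n}0.npz"); p,d=z["p"],z["d"]; P=cloud(n,d)
    roi=(P[...,0]>.3)&(P[...,0]<1.1)&(abs(P[...,1])<.4)
    # carousel plate: white ring at its height
    top=roi&(P[...,2]>.27)&(P[...,2]<.295); dark=p.max(2)<75
    hub=P[top&dark]; tall=P[top&~dark]
    print(n,"hub",np.median(hub,0),len(hub),"tall",np.median(tall,0),len(tall), tall.min(0),tall.max(0))
    sat=p.max(2).astype(int)-p.min(2)
    pl=roi&(P[...,2]>.125)&(P[...,2]<.16)&(p.min(2)>150)&(sat<40)
    uv=np.argwhere(pl)[:,::-1].astype(np.float32)
    (c,rad)=cv2.minEnclosingCircle(P[pl][:,:2].astype(np.float32)); print("plate",c,rad,np.median(P[pl][:,2]),len(uv))
    ch=roi&dark&(P[...,2]>.012)&(P[...,2]<.035); k,l,s,ce=cv2.connectedComponentsWithStats(ch.astype(np.uint8))
    for i in range(1,k):
        if s[i,4]>15: print("low dark",s[i],ce[i].round(1),np.median(P[l==i],0).round(3))
    pf=roi&(P[...,2]>.009)&(P[...,2]<.022)&(sat<25); k,l,s,ce=cv2.connectedComponentsWithStats(pf.astype(np.uint8))
    for i in range(1,k):
        if s[i,4]>150:
            q=P[l==i][:,:2].astype(np.float32); print("platform",s[i],cv2.minAreaRect(q))
E
```

```text
top hub [ 0.66658766 -0.02104557  0.27552713] 113 tall [0.64027285 0.04624551 0.27381429] 47 [ 0.61053656 -0.00822386  0.27000938] [0.67800276 0.10035988 0.28500923]
plate (0.6699288487434387, -0.02274848148226738) 0.14398320019245148 0.126701175807176 754
low dark [278 215  13   8  42] [284.  218.5] [ 0.42  -0.068  0.025]
platform [ 265  179   37   49 1315] ((0.4764532744884491, -0.0577169805765152), (0.1742980182170868, 0.12725631892681122), 9.753520011901855)
scene hub [ 0.67033633 -0.02606169  0.27509521] 86 tall [0.643957   0.04162371 0.27295238] 45 [ 0.61261601 -0.0331295   0.2700447 ] [0.68884817 0.09552886 0.28398862]
plate (0.6723792552947998, -0.026796672493219376) 0.14383122324943542 0.12726886090142964 731
low dark [224 205   8   9  28] [228.6 210.2] [ 0.424 -0.07   0.025]
platform [215 195  45  45 908] ((0.4663083851337433, -0.06337852776050568), (0.1466362178325653, 0.12708666920661926), 10.670476913452148)
```

Run:
```python
from h import *
ax=np.array([.670,-.0245]); F=190.2
for n in ("top","scene"):
    z=np.load(f"pics/{n}0.npz"); p,d=z["p"],z["d"]; print(n,tabs(n,p,d,ax,F))
    P=cloud(n,d); print("loose >.03 near:")
    R=np.hypot(P[...,0]-ax[0],P[...,1]-ax[1]); m=((R>.15)&(R<.33)&(P[...,2]>.04)&(P[...,2]<.1)).astype(np.uint8)
    k,l,s,_=cv2.connectedComponentsWithStats(m)
    for i in range(1,k):
        if s[i,4]>15:
            a,rr=polar(P[l==i],ax,F); print(np.median(P[l==i],0).round(3),s[i,4],np.median(a).round(),np.median(rr).round(3))
from scipy.spatial.transform import Rotation as R
print(R.from_rotvec(monitor.get_obs()["orientation"]).as_matrix().round(3))
```

```text
top [(-137.1, 0.227, 84, 0.137), (-77.2, 0.229, 96, 0.137), (-18.1, 0.23, 69, 0.138), (41.1, 0.227, 96, 0.137), (101.5, 0.228, 90, 0.137), (162.2, 0.226, 34, 0.139)]
loose >.03 near:
[0.513 0.123 0.066] 210 -53.0 0.216
[ 0.517 -0.045  0.061] 27 -3.0 0.154
scene [(-139.5, 0.224, 50, 0.137), (-17.1, 0.223, 52, 0.138), (43.6, 0.224, 56, 0.138), (102.5, 0.229, 61, 0.138), (161.0, 0.229, 68, 0.137)]
loose >.03 near:
[0.52  0.116 0.064] 194 -53.0 0.205
[[ 0.895  0.446 -0.001]
 [ 0.446 -0.895  0.001]
 [-0.    -0.002 -1.   ]]
```

The axis is at (0.670, -0.0245) and the front direction at 190.2°. The tall tab sits at -78°, so the carousel needs +78° CCW. I'll push the tab at -18° round to +60°, with the fingers closed.

```bash
python3 -m crank '[[[2.0,-2.3,-0.4],[0,0,0]],[[2.9,-3.4,-0.4],[0,0,0]],[[2.9,-3.4,0],[0,0,0]],[[2.9,-3.4,0],[0,0,0]],[[2.9,-3.4,0],[0,0,0]]]' 0 20
python3 -m crank '[[[2.9,-3.4,0],[0,0,0]],[[2.9,-3.4,0],[0,0,0]],[[2.9,-3.4,0],[0,0,0]],[[2.9,-3.4,0],[0,0,0]],[[2.9,-3.4,0],[0,0,0]]]'
python3 -m crank '[[[2.9,-3.4,0],[0,0,0]],[[2.9,-3.4,0],[0,0,0]],[[2.9,-3.4,0],[0,0,0]],[[0,0,0],[0,0,0]],[[0,0,0],[0,0,0]]]'
```

```text
clock: 0.6
tcp_pos: [0.3521, -0.3991, 0.239]
orientation: [-3.057, -0.72, 0.0]
contact_force: [1.1, 1.1, -0.7]
grip_width: 0.0127
gripper_force: 0.0
clock: 1.1
tcp_pos: [0.4058, -0.1824, 0.2392]
orientation: [3.058, 0.72, -0.0]
contact_force: [0.9, -0.2, 0.4]
grip_width: 0.0
gripper_force: 0.0
clock: 1.6
tcp_pos: [0.4381, -0.0534, 0.2391]
orientation: [-3.057, -0.724, 0.001]
contact_force: [0.5, -0.6, -0.7]
grip_width: 0.0004
gripper_force: 0.0
```

```bash
python3 -m crank '[[[2.4,-2.6,0],[0,0,0]],[[2.4,-2.6,0],[0,0,0]],[[2.4,-2.6,0],[0,0,0]],[[0,0,0],[0,0,0.148]],[[0,0,0],[0,0,0.148]]]'
python3 -m crank '[[[0,0,0],[0,0,0.148]],[[0,0,0],[0,0,0.148]],[[0,0,0],[0,0,0.148]],[[0,0,0],[0,0,0]],[[0,0,0],[0,0,0]]]'
python3 - <<'E'
from h import *
from scipy.spatial.transform import Rotation as R
o=monitor.get_obs(); print(R.from_rotvec(o["orientation"]).as_matrix().round(3), o["tcp_pos"], polar(o["tcp_pos"][None],np.array([.670,-.0245]),190.2),o["joints"].round(2))
p,d=optics.grab_frame("top"); print(tabs("top",p,d,np.array([.670,-.0245]),190.2))
cv2.imwrite("pics/top1.png",cv2.cvtColor(p,cv2.COLOR_RGB2BGR))
E
```

```text
clock: 2.1
tcp_pos: [0.4679, 0.047, 0.2389]
orientation: [3.131, 0.252, -0.001]
contact_force: [0.4, 0.2, 0.3]
grip_width: -0.0001
gripper_force: 0.0
clock: 2.6
tcp_pos: [0.4678, 0.0466, 0.2391]
orientation: [3.111, -0.431, -0.001]
contact_force: [-0.3, 0.1, -0.2]
grip_width: -0.0001
gripper_force: 0.0
[[ 0.962 -0.272 -0.   ]
 [-0.272 -0.962 -0.   ]
 [-0.     0.001 -1.   ]] [0.46776605 0.04661402 0.23910298] (array([-29.57383195]), array([0.21437298])) [ 0.1   0.15 -0.36  2.    0.06  1.   -2.14]
[(-137.0, 0.228, 85, 0.137), (-77.2, 0.229, 57, 0.137), (40.9, 0.227, 97, 0.138), (101.4, 0.23, 91, 0.137), (162.2, 0.225, 34, 0.138)]
```

View pics/top1.png

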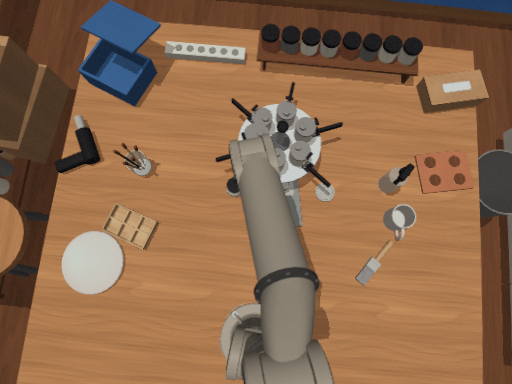

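The finger is above the gap between the tall tab at (217,159) and the front tab, which the arm hides. It is at -29.6°, r = 0.214. Next I descend to tab height.

```bash
python3 -m crank '[[[0,0,3],[0,0,0]],[[0,0,3],[0,0,0]],[[0,0,3],[0,0,0]],[[0,0,3],[0,0,0]],[[0,0,0.9],[0,0,0]]]'
python3 -m crank '[[[0,0.5,0],[0,0,-0.03]],[[0,0.65,0],[0,0,-0.03]],[[0,0.65,0],[0,0,-0.03]],[[0,0.65,0],[0,0,-0.03]],[[0,0.65,0],[0,0,-0.03]]]'
python3 -m crank '[[[0,0.65,0],[0,0,-0.03]],[[0,0.65,0],[0,0,-0.03]],[[0,0.65,0],[0,0,-0.03]],[[0,0.65,0],[0,0,-0.03]],[[0,0,0],[0,0,0]]]'
```

```text
clock: 3.15
tcp_pos: [0.4659, 0.0471, 0.1078]
orientation: [3.111, -0.431, -0.007]
contact_force: [-0.8, -0.5, 0.2]
grip_width: 0.0
gripper_force: 0.0
clock: 3.65
tcp_pos: [0.4617, 0.0176, 0.1112]
orientation: [-3.135, 0.195, -0.001]
contact_force: [-1.3, 2.5, 0.3]
grip_width: -0.0
gripper_force: 1.3
clock: 4.15
tcp_pos: [0.4595, -0.0092, 0.1111]
orientation: [3.141, -0.011, 0.001]
contact_force: [-0.3, 0.6, 0.3]
grip_width: -0.0002
gripper_force: 0.0
```

```bash
cat > look.py <<'E'
from h import *
from scipy.spatial.transform import Rotation as R
ax=np.array([.670,-.0245]); o=monitor.get_obs(); M=R.from_rotvec(o["orientation"]).as_matrix()
print("tcp",[x[0].round(3) for x in polar(o["tcp_pos"][None],ax,190.2)],"tooly ang",np.degrees(np.arctan2(M[1,1],M[0,1])).round(1)-90-190.2+360,"F",o["contact_force"].round(1),"t",o["clock"])
for n in ("top","scene"):
    p,d=optics.grab_frame(n); t=tabs(n,p,d,ax,190.2); print(n,[x[0] for x in t]," mod60:",np.round([(x[0]+30)%60-30 for x in t],1))
    import sys
    if len(sys.argv)>1: cv2.imwrite(f"pics/{n}_{sys.argv[1]}.png",cv2.cvtColor(p,cv2.COLOR_RGB2BGR))
E
python3 look.py
```

```text
tcp [np.float64(-14.358), np.float64(0.211)] tooly ang -10.600000000000023 F [-0.3  0.6  0.3] t 4.15
top [-127.5, -67.7, 50.4, 111.0, 172.0]  mod60: [-7.5 -7.7 -9.6 -9.  -8. ]
scene [-129.9, -7.6, 52.9, 111.9, 170.3]  mod60: [-9.9 -7.6 -7.1 -8.1 -9.7]
```

```bash
python3 -m crank '[[[-0.1,1.05,0],[0,0,-0.02]],[[-0.05,1.05,0],[0,0,-0.02]],[[0,1.05,0],[0,0,-0.05]],[[0,1.05,0],[0,0,-0.05]],[[0,1.05,0],[0,0,-0.05]]]'
python3 -m crank '[[[0,1.05,0],[0,0,-0.05]],[[0,1.05,0],[0,0,-0.05]],[[0,1.05,0],[0,0,-0.05]],[[0,1.05,0],[0,0,-0.05]],[[0,1.05,0],[0,0,-0.05]]]'
python3 look.py
```

```text
clock: 4.75
tcp_pos: [0.4607, -0.0596, 0.1107]
orientation: [-3.127, -0.292, -0.001]
contact_force: [0.6, 4.3, 1.2]
grip_width: 0.0001
gripper_force: 1.3
clock: 5.25
tcp_pos: [0.4753, -0.1109, 0.1106]
orientation: [-3.067, -0.678, -0.0]
contact_force: [0.1, 2.6, -0.4]
grip_width: 0.0002
gripper_force: 1.2
tcp [np.float64(13.729), np.float64(0.213)] tooly ang 14.700000000000045 F [ 0.1  2.6 -0.4] t 5.25
top [-160.2, -100.2, -40.9, 78.2, 138.8]  mod60: [19.8 19.8 19.1 18.2 18.8]
scene [-161.0, -100.7, -39.4, 21.7, 81.3, 139.9]  mod60: [19.  19.3 20.6 21.7 21.3 19.9]
```

```bash
python3 -m crank '[[[0,1.05,0],[0,0,-0.05]],[[0,1.05,0],[0,0,-0.05]],[[0,1.05,0],[0,0,-0.05]],[[0,1.05,0],[0,0,-0.05]],[[0,1.05,0],[0,0,-0.05]]]'
python3 -m crank '[[[0,1.05,0],[0,0,-0.05]],[[0,1.05,0],[0,0,-0.05]],[[0,1.05,0],[0,0,-0.05]],[[0,0.6,0],[0,0,-0.03]],[[0,0,0],[0,0,0]]]'
python3 look.py
```

```text
clock: 5.85
tcp_pos: [0.5016, -0.1554, 0.1105]
orientation: [-2.959, -1.054, 0.0]
contact_force: [0.1, 0.4, -0.1]
grip_width: -0.0001
gripper_force: 0.5
clock: 6.35
tcp_pos: [0.5276, -0.1834, 0.1104]
orientation: [2.854, 1.312, 0.001]
contact_force: [-0.4, -0.4, 1.2]
grip_width: -0.0002
gripper_force: 0.0
tcp [np.float64(37.926), np.float64(0.213)] tooly ang 39.200000000000045 F [-0.4 -0.4  1.2] t 6.35
top [-135.7, -75.7, -16.7, 41.8, 102.8, 163.6]  mod60: [-15.7 -15.7 -16.7 -18.2 -17.2 -16.4]
scene [-138.0, -77.0, -15.6, 44.8, 104.0, 162.5]  mod60: [-18.  -17.  -15.6 -15.2 -16.  -17.5]
```

```bash
python3 -m crank '[[[0,0.65,0],[0,0,-0.03]],[[0,0.65,0],[0,0,-0.03]],[[0,0.65,0],[0,0,-0.03]],[[0,0.65,0],[0,0,-0.03]],[[0,0.4,0],[0,0,-0.02]]]'
python3 -m crank '[[[0,0.3,0],[0,0,-0.015]],[[0,0.3,0],[0,0,-0.015]],[[0,0.3,0],[0,0,-0.015]],[[0,0,0],[0,0,0]],[[0,0,0],[0,0,0]]]'
python3 look.py
```

```text
clock: 6.95
tcp_pos: [0.5503, -0.201, 0.1102]
orientation: [-2.754, -1.511, 0.002]
contact_force: [-1.9, 0.5, 0.5]
grip_width: -0.0
gripper_force: 0.9
clock: 7.45
tcp_pos: [0.5588, -0.2064, 0.1104]
orientation: [2.72, 1.571, 0.001]
contact_force: [-0.0, -0.1, 0.5]
grip_width: -0.0003
gripper_force: 0.0
tcp [np.float64(48.351), np.float64(0.213)] tooly ang 49.80000000000001 F [-0.  -0.1  0.5] t 7.45
top [-124.9, -65.2, -6.2, 52.9, 113.5, 174.2]  mod60: [-4.9 -5.2 -6.2 -7.1 -6.5 -5.8]
scene [-127.1, -65.8, -4.6, 55.8, 114.6, 173.1]  mod60: [-7.1 -5.8 -4.6 -4.2 -5.4 -6.9]
```

```bash
python3 -m crank '[[[0,0.35,0],[0,0,-0.017]],[[0,0.35,0],[0,0,-0.017]],[[0,0.35,0],[0,0,-0.017]],[[0,0.3,0],[0,0,-0.015]],[[0,0,0],[0,0,0]]]'
python3 look.py a
```

```text
clock: 8.05
tcp_pos: [0.5708, -0.2131, 0.1103]
orientation: [2.667, 1.661, 0.001]
contact_force: [0.1, -0.7, 0.1]
grip_width: 0.0004
gripper_force: 0.0
tcp [np.float64(52.05), np.float64(0.213)] tooly ang 53.60000000000002 F [ 0.1 -0.7  0.1] t 8.05
top [-119.5, -59.8, -1.0, 58.2, 118.9, 179.9]  mod60: [ 0.5  0.2 -1.  -1.8 -1.1 -0.1]
scene [-121.8, -60.0, 0.7, 60.8, 119.5, 178.3]  mod60: [-1.8  0.   0.7  0.8 -0.5 -1.7]
```

The click drew it in: the tabs sit at 0 mod 60° and the finger is free of its tab. Backing off and lifting away.

```bash
python3 -m crank '[[[-0.5,-1.0,0],[0,0,0]],[[-0.5,-1.0,0],[0,0,0]],[[0,0,-3],[0,0,0]],[[0,0,-4],[0,0,0]],[[0,0,-4],[0,0,0]]]'
python3 -m crank '[[[-2,0,-4],[0,0,0]],[[-4,0,-2],[0,0,0]],[[-4,0,0],[0,0,0]],[[0,0,0],[0,0,0]],[[0,0,0],[0,0,0]]]'
python3 look.py b
```

```text
clock: 8.65
tcp_pos: [0.5461, -0.213, 0.2211]
orientation: [-2.666, -1.66, 0.003]
contact_force: [0.6, -0.6, 0.5]
grip_width: -0.0003
gripper_force: 0.0
clock: 9.15
tcp_pos: [0.502, -0.3037, 0.28]
orientation: [-2.669, -1.656, 0.002]
contact_force: [0.5, 0.4, -0.2]
grip_width: -0.0004
gripper_force: 0.0
tcp [np.float64(48.767), np.float64(0.326)] tooly ang 53.39999999999998 F [ 0.5  0.4 -0.2] t 9.15
top [-180.0, -119.6, -59.9, -0.9, 58.7, 118.9]  mod60: [ 0.   0.4  0.1 -0.9 -1.3 -1.1]
scene [-121.8, -60.2, 0.6, 61.0, 119.4, 178.3]  mod60: [-1.8 -0.2  0.6  1.  -0.6 -1.7]
```

View pics/scene_b.png

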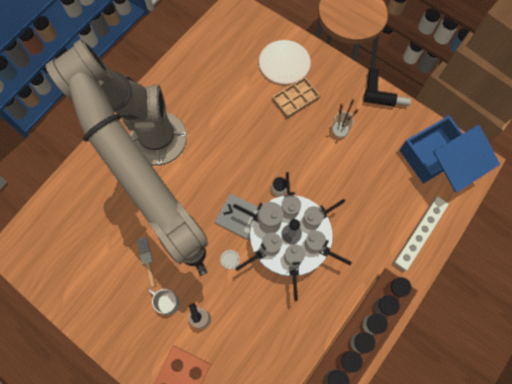

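The tall canister at (268,215) is in line with the pointer at (228,210). The jar (280,186), the lid (230,260) and the other loose things look unmoved, and the arm is clear.

```bash
python3 -c "
from bench import r
print(r.hand_in())"
```

```text
the job is handed in; nothing more can be done
None
```

I stepped the carousel about 78° counter-clockwise until the tall canister clicked home in line with the pointer (tabs within about 1° of home on average). The arm is clear and the job is handed in at about 9 s on the robot's clock; no verdict came back.

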